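# Release a formed bracket from a ratchet-locked bench die

## Robot

A 7-joint arm with a two-finger parallel gripper is mounted at the origin on the work surface. World frame = base frame: x ahead of the robot, y to its left, z up, the work surface at z = 0. Lengths are in mm, angles in rad, forces in N, time in s.
With the tool pointing down it reaches from about 425 to 875 mm from the base axis. Payload 9.9 kg.
Tool frame: the origin (TCP) lies midway between the tips of the shut fingers; the grasp point (between the pads) lies 19 mm behind it; z points along the fingers, x is the direction in which the jaws open and shut, and the axes are right-handed (so a half turn about z gives the same grasp; the last joint's range is limited). The gripper opens to 85 mm and grips with 20 to 120 N. Pads are 22 mm wide; open, the fingers measure 114 mm over their backs; the gripper's body (76 mm by 85 mm) begins 54 mm behind the grasp point. The pads swing forward as they close: fully open they stand 13 mm farther back than shut.
Start: joints at [-1.327, 0.576, 0.025, 1.437, -0.015, 1.129, -0.057], TCP at [217.316, 639.064, 231.289] pointing down, gripper open.
Joint ranges: [-2.76, 2.76], [-0.34, 2.15], [-1.52, 1.57], [0.19, 2.46], [-1.09, 4.23], [0.17, 1.99], [-2.82, 2.82]. Speed limits (rad/s): [2.22, 2.22, 3.01, 3.01, 3.14, 3.14, 3.14].

## Interface

Orientations are given as a rotation vector (axis times angle).
In Python, from rig import get_state, get_image, hand_in, masks_of, landmark_of gives the robot as it stands.
- The arm moves only by the tool play_rows, never from a script. Its argument "series" is a list of rows, each an object with "xyz": the shift along the tool's x, y, z in m, a list of three; "twist": the turn about the tool's z in degrees. A call has 1 to 20 rows; each row shifts and turns the commanded pose from where the row before left it, along the tool's axes as they then stand; what a row does not reach is not made up. A row lasts 1/8 s, in which the tool goes at most 62.5 mm and 10.7 degrees, less where a joint would pass 70% of its speed; a pose out of reach is approached as far as the arm can. A call with a gripper value outside its range is refused whole. "gripper" is the finger opening in m, from 0 to 0.0854, set as the call begins (left out, the last holds). The fingers move at their own pace and stop on an object; "force" is the grip in N (left out, the last holds). Time passes only in rows, so rows that do not move let the fingers close. It gives the time, the measured TCP pose, the force and the opening at its end, in the units of the state.
- get_state(): the state, without advancing time (a new reading comes with each control period).
- get_image(name): name is "scene" or "side" or "wrist"; returns a dict with "color" (400x640x3 uint8, red, green, blue), "vfov" (degrees; the focal length in pixels is half the picture's height over the tangent of half this angle, whatever the lens; pixels are square), "cx", "cy" (the principal point, pixels), "k1" (the pictures are not rectified: a ray, as slopes to the right and down, at radius r is drawn at 1 + k1 r^2 times it, then the intrinsics apply), "camera_from_world" (4x4, takes a point from world to camera coordinates). Camera axes: x right, y up, looking along -z (the intrinsics and any distortion apply to the point x, -y, -z); pixel columns grow to the right and rows downward; lengths in mm; the calibration is good to about 2 mm. A picture is of the moment at which its call begins. There is no depth.
- hand_in(): hands the job in, once; it reports no verdict.
Trained networks look in a picture, given as the dict that the camera call returned (one of the last four; its "shot" number tells which), for a name from the list of things; names that differ only in an ending like _2 or _b are one class to them, and where a whole thing is asked for, a point or a joint stands for the part that bears it (a point fixed in the world has none). Each returns a list of dicts, best first, with "p" (0 to 1); they miss things now and then, are a little off and sometimes report something else, mostly with a low value. They report only what shows in the picture. A call takes as long as a camera call.
- masks_of(picture, label): "region" (400x640 bool, what is visible of it) and "centre" ([column, row] in pixels, amid what is visible of it).
- landmark_of(picture, label): "centre" ([column, row] in pixels: a listed point, or the origin of a listed thing).
The state is a dict: "t": time; "q": joint angles; "joint_vel": joint speeds; "joint_efforts": joint torques, N m; "eef_pos": TCP position; "tcp_rot": TCP orientation; "force": force on the tool from outside, world axes, zero at the start; "moment": the same for the moment, N m; "gripper_width": finger opening in mm.
Only numpy, scipy, OpenCV 4.12 (cv2) and the standard library are available. Lean on these libraries where they do the work, as an engineer would, in place of code of your own. Each camera call takes 0.05 s, during which the arm holds its last target.

## Task

Lift the ratchet pawl of the small bench forming jig and throw it right over so that it stays back by itself, then draw the toothed bar back until its nose is clear of the die. Lift the freshly formed U bracket out of the die and set it down gently, standing on its web like its two fellows, in the empty compartment of the parts tray. Leave the pawl thrown over and the bar drawn back, and do not push about the finished brackets, the spray can, the carton or the screwdriver.

Things in the scene. Friction and masses are not known exactly. Their poses are not given: they have to be found in the camera images.
- jig_base (a point): Fixed steel forming jig, placed and turned anew each time. Point: centre of the underside of its base plate (x -55 to 55, y -135 to 140, 12 mm thick). The toothed bar runs along jig y at x = 0 and is drawn out towards +y. Ratchet head: two cheeks at x 16 to 26 mm either side, y 14 to 50, top at z = 72 mm, carrying the pawl between them.
- die_mouth (a point): Centre of the mouth of the open die at the jig's -y end (jig x 0, y -90, z 44 mm), axes as the jig's. The block is 80 mm (x) by 84 mm (y), top 44 mm above the bench; cavity 50 mm (x) by 60 mm (y), 29.5 mm deep; its +y end wall has a 28 mm wide slot for the bar.
- pawl_hinge (a point): Axis of the pawl, fixed in the jig at its x = 0, y = 32, z = 60 mm; the axis runs along the jig's x. Axes as the jig's.
- pawl (a joint): Pawl angle (rad): about 0 to 0.2 with its tooth down in the bar's teeth, blocking the bar; grows as its free end is lifted up and over towards jig +y; back stop at 1.75. 160 g, held by gravity alone, hardly any friction: let go below 1.4 it falls back into the teeth, beyond 1.4 (past upright) it falls onto the back stop and stays.
- pawl_grip (a point): Centre of the cross rod on the pawl's free end: 16 mm diameter, 40 mm long along jig x, on the end of a 14 mm wide arm from the hinge. At angle 0 it is 58 mm towards jig -y from the hinge and 12 mm above it (72 mm over the bench); it moves on an arc of 59 mm radius. Both flat ends are free: held across its 40 mm it turns between the fingers.
- bar (a joint): How far the toothed bar is drawn out (m): 0 to 0.016 at the start, up to 0.030 if pulled against the pawl; stop at 0.100. From 0.073 on its nose is clear of the die block. It slides with about 3 N of friction and stays where left. With the pawl down a tooth catches within 14 mm.
- bar_grip (a point): Grip of the toothed bar: black upright post on its outer end, 24 mm across (jig x), 20 mm along the bar (jig y), from 20 to 95 mm above the bench; point on its axis 80 mm above the bench, at jig y = 110 mm plus the bar's travel. The bar itself is 24 mm wide, 20 to 36 mm above the bench, with 8 mm teeth on top.
- bracket_center (a point): Bracket to take out, half-way up it: loose aluminium U, 46 mm wide over its flanges (its x), 56 mm long (its y), 72 mm high, 4 mm thick, open at top and ends, 90 to 140 g. Starts on its web in the die (2 mm play each side), y along jig y, flanges 42 mm out of the die, the bar's nose inside it just over the web, holding it down. Grip it across the flanges.
- tray_base (a point): Fixed cardboard tray, 225 mm long (its x), 80 mm wide (its y), walls 4 mm thick and 28 mm high, floor 4 mm; point: centre of its underside. Two dividers make three compartments along x, at x = -74, 0, +74 mm, each about 70 by 72 mm inside. Brackets stand in it with their length along tray x, flanges towards its long sides.
- empty_floor (a point): Centre of the floor of the empty compartment, where a flat paper slip 50 x 40 mm lies; its x axis is the tray's x. Which of the three compartments is empty changes.
- mate_a_center (a point): Centre (half-way up) of a finished bracket, the same as the one in the die, loose in the tray in another compartment. Leave alone.
- mate_b_center (a point): Centre (half-way up) of the second finished bracket in the tray. Leave alone.
- spray_center (a point): Centre of a spray can, 52 mm in diameter, 110 mm high, loose on the bench beside the jig at the jig's +x side. Leave alone.
- carton_center (a point): Centre of a cardboard carton, 60 x 110 x 80 mm high, loose on the bench beyond the +x end of the tray. Leave alone.
- driver_grip (a point): Handle of a screwdriver, 190 mm long, lying on the bench on the jig's -x side, roughly along the bar. Leave alone.

How it is judged:
By the outcome, as a careful person would: the job done as asked, in the order asked, and still so for the second after the job is handed in, with the robot touching nothing.
It also fails if it takes over 72 s, if anything falls off the work surface, if the arm or the gripper's body presses on something with over 40 N, if the wrist force passes 120 N, or if a joint passes its speed limit or range.

## Working session

There is one attempt and no reset: what is moved stays moved. The work goes in short steps, Python scripts to look and compute and a tool call to move; the robot and the scene stay as the last step left them, time stands still between calls to the robot, and variables do not carry over. Pictures are saved under pics/ and viewed, and the job is handed in when it is done.

Besides the shell and the picture viewer there is one more tool, called after ">>>" as a command line: name --argument value ..., lists and objects as JSON in quotes. play_rows: Moves the arm, as the interface text tells. Its arguments: {"type":"object","properties":{"series":{"type":"array"},"gripper":{"type":"number"},"force":{"type":"number"}},"required":["series"]}

```bash
ls; mkdir -p pics; cat > h.py <<'E'
import numpy as np, cv2
from rig import *
from scipy.spatial.transform import Rotation as R
def K(im):
    h,w=im["color"].shape[:2]; f=h/2/np.tan(np.radians(im["vfov"])/2)
    return np.array([[f,0,im["cx"]],[0,f,im["cy"]],[0,0,1.]])
def ray(im,px):
    p=cv2.undistortPoints(np.array([[px]],float),K(im),np.array([im["k1"],0,0,0,0.]) if False else np.array([0,0,0,0,0.]))[0,0]
    # drawn = u*(1+k1 r^2)
    u=p.copy()
    for _ in range(50): u=p/(1+im["k1"]*(u@u))
    T=np.array(im["camera_from_world"]); 
    d=T[:3,:3].T@np.array([u[0],-u[1],-1.]); c=-T[:3,:3].T@T[:3,3]
    return c,d/np.linalg.norm(d)
def atz(im,px,z):
    c,d=ray(im,px); return c+d*(z-c[2])/d[2]
def proj(im,P):
    T=np.array(im["camera_from_world"]); P=np.atleast_2d(P); c=P@T[:3,:3].T+T[:3,3]
    u=np.stack([c[:,0],-c[:,1]],1)/(-c[:,2:3]); u=u*(1+im["k1"]*(u**2).sum(1,keepdims=True))
    k=K(im); return u*k[0,0]+k[:2,2]
def tri(obs):
    A=np.zeros((3,3));b=np.zeros(3)
    for im,px in obs:
        c,d=ray(im,px);M=np.eye(3)-np.outer(d,d);A+=M;b+=M@c
    x=np.linalg.solve(A,b)
    return x,[np.linalg.norm(np.cross(x-c,d)) for c,d in (ray(im,px) for im,px in obs)]
def save(im,n,box=None,s=1):
    a=im["color"][...,::-1]
    if box: a=a[box[1]:box[3],box[0]:box[2]]
    if s!=1: a=cv2.resize(a,None,fx=s,fy=s,interpolation=cv2.INTER_CUBIC)
    cv2.imwrite("pics/"+n,a)
E
python3 - <<'E'
from h import *
print(get_state())
ims={}
for n in ["scene","side","wrist"]:
    im=ims[n]=get_image(n); save(im,n+"0.png"); print(n,im["vfov"],im["cx"],im["cy"],im["k1"],im["shot"]); T=np.array(im["camera_from_world"]); print(-T[:3,:3].T@T[:3,3], T[:3,:3].round(2).tolist())
    for l in "jig_base die_mouth pawl_hinge pawl_grip bar_grip bracket_center tray_base empty_floor mate_a_center mate_b_center spray_center carton_center driver_grip".split():
        print(l,[(np.round(d["centre"],1).tolist(),round(d["p"],2)) for d in landmark_of(im,l)[:3]])
print(get_state()["t"])
import pickle;pickle.dump(ims,open("ims0.pkl","wb"))
E
```

```text
pics
{'t': 0.0, 'q': array([-1.32681623,  0.57650314,  0.02483765,  1.43789625, -0.0150012 ,
        1.12899839, -0.05646721]), 'joint_vel': array([-0.00017174, -0.00076127,  0.00208018, -0.00020715, -0.00101214,
       -0.00023432,  0.00106885]), 'joint_efforts': array([ 3.52575698e-04, -7.65746427e+01,  2.25074932e+00, -2.85969561e+01,
        1.53604260e-02,  1.22637258e-02, -2.33223096e-05]), 'eef_pos': array([217.15755073, 638.64366014, 230.46613522]), 'tcp_rot': array([ 2.55323393e+00,  1.82873499e+00, -1.99424055e-03]), 'force': array([ 0.13964094,  0.22418403, -0.81320068]), 'moment': array([ 0.00898543, -0.00893228,  0.00178554]), 'gripper_width': 85.43365203943863}
scene 52.8034985708063 320.22179574971983 200.18378025628584 -0.07959661740750786 1
[1266.84575905 -271.32143787  800.69048885] [[0.37, 0.93, -0.02], [-0.65, 0.27, 0.71], [0.66, -0.25, 0.71]]
jig_base [([243.2, 227.7], 0.81)]
die_mouth [([206.2, 223.4], 0.58)]
pawl_hinge [([250.8, 208.7], 0.96)]
pawl_grip [([228.9, 212.8], 0.48)]
bar_grip [([282.5, 189.4], 0.69)]
bracket_center [([203.9, 222.8], 0.74)]
tray_base 
[... 723 characters left out ...]
r [([354.7, 135.7], 0.41)]
tray_base [([313.9, 298.6], 0.97)]
empty_floor [([273.7, 293.0], 0.56), ([350.9, 138.8], 0.18)]
mate_a_center [([311.6, 290.6], 0.66)]
mate_b_center [([355.9, 289.7], 0.65)]
spray_center [([311.7, 147.2], 0.59)]
carton_center [([214.0, 279.2], 0.78)]
driver_grip [([394.3, 164.6], 0.65)]
wrist 65.86482647965678 318.60608163033936 202.80011593753238 -0.029463418590741468 3
[145.9807387  663.15041215 374.41571826] [[0.32, 0.95, 0.0], [-0.91, 0.31, -0.29], [-0.28, 0.09, 0.96]]
jig_base []
die_mouth []
pawl_hinge []
pawl_grip []
bar_grip []
bracket_center []
tray_base []
empty_floor []
mate_a_center []
mate_b_center []
spray_center []
carton_center []
driver_grip []
2.1
```

View images.

View pics/scene0.png

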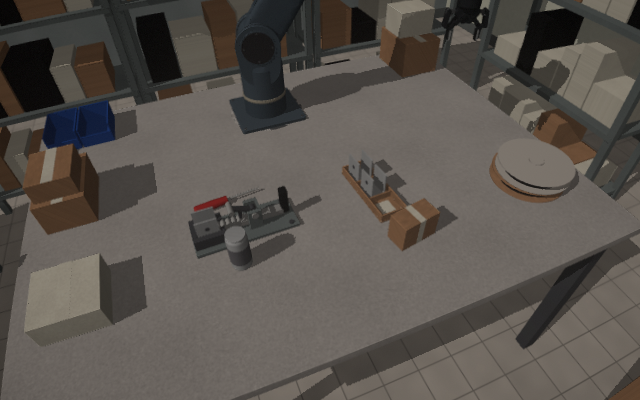

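View pics/side0.png

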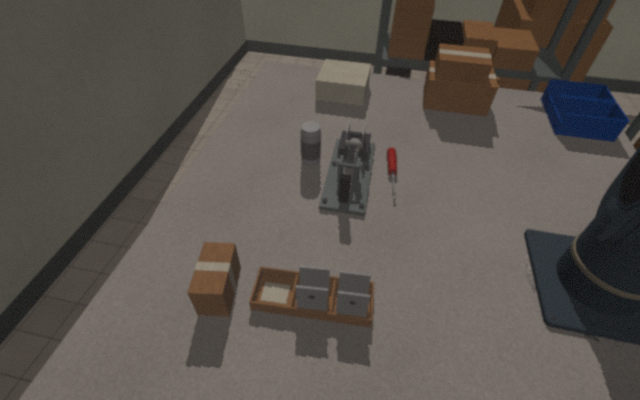

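```bash
python3 - <<'E'
from h import *
import pickle
ims=pickle.load(open("ims0.pkl","rb"))
save(ims["scene"],"s0z.png",(170,140,450,280),2.8)
save(ims["side"],"d0z.png",(180,90,440,340),2.4)
s,d=ims["scene"],ims["side"]
pts=dict(jig=([243.2,227.7],[347.5,174.5]),die=([206.2,223.4],[354.1,138.7]),hinge=([250.8,208.7],[347.3,160.3]),pgrip=([228.9,212.8],[353.5,147.4]),bgrip=([282.5,189.4],[343.1,176.5]),brk=([203.9,222.8],[354.7,135.7]),tray=([371.7,192.2],[313.9,298.6]),empty=([382.4,210.4],[273.7,293]),ma=([373.7,181.8],[311.6,290.6]),mb=([359,166.5],[355.9,289.7]),spray=([235.2,245.6],[311.7,147.2]),carton=([410.6,222.8],[214,279.2]),driver=([213.5,202.8],[394.3,164.6]))
for k,(a,b) in pts.items():
    x,e=tri([(s,a),(d,b)]); print(k,x.round(1),np.round(e,1))
E
```

```text
jig [ 532.3 -215.4    0. ] [0.5 0.5]
die [ 532.2 -302.4   53.4] [1.2 1.2]
hinge [ 535.2 -187.5   66.9] [2.1 2.1]
pgrip [ 528.  -242.7   66.8] [1.7 1.7]
bgrip [530.4 -97.   95.4] [0.2 0.2]
brk [ 532.3 -307.6   58.8] [0.4 0.4]
tray [ 5.389e+02  1.585e+02 -4.000e-01] [2.3 2.3]
empty [615.6 158.   -4.8] [2.6 2.6]
ma [540.6 163.1  38.3] [0.1 0.1]
mb [464.5 149.5  42.8] [4.7 4.7]
spray [ 632.6 -248.    50.8] [5.4 5.4]
carton [720.2 179.7  41.9] [3.9 3.9]
driver [ 416.9 -271.7    9.5] [0.5 0.5]
```

View zooms.

View pics/s0z.png

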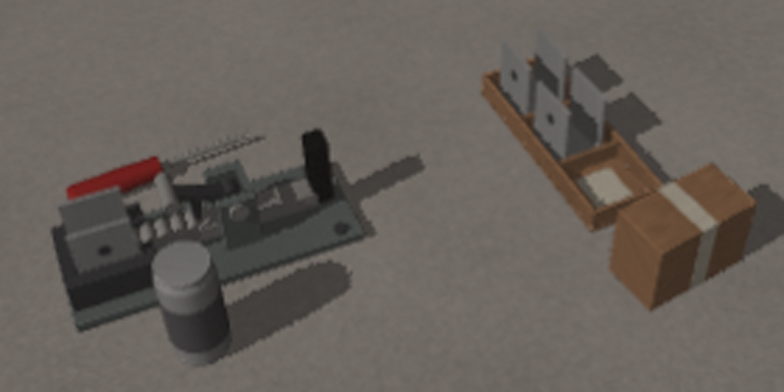

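View pics/d0z.png

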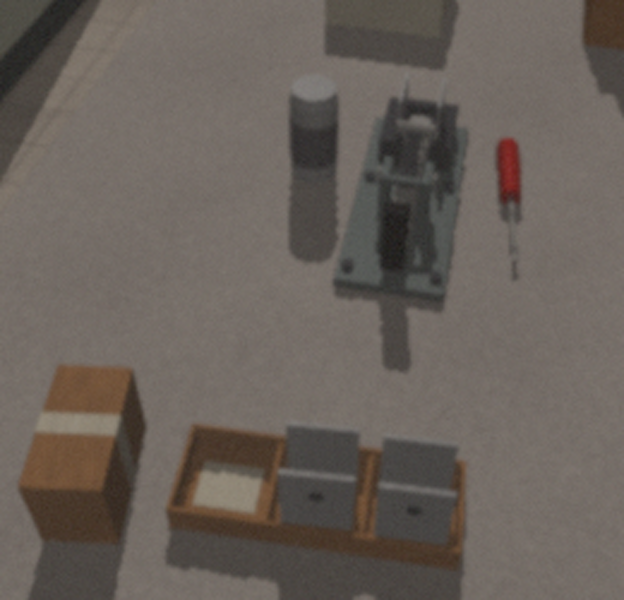

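>>> play_rows --series '[{"xyz": [-0.045, 0.039, -0.002], "twist": 0}, {"xyz": [-0.045, 0.039, -0.002], "twist": 0}, {"xyz": [-0.045, 0.039, -0.002], "twist": 0}, {"xyz": [-0.045, 0.039, -0.002], "twist": 0}, {"xyz": [-0.045, 0.039, -0.002], "twist": 0}, {"xyz": [-0.045, 0.039, -0.002], "twist": 0}, {"xyz": [-0.045, 0.039, -0.002], "twist": 0}, {"xyz": [-0.045, 0.039, -0.002], "twist": 0}, {"xyz": [-0.045, 0.039, -0.002], "twist": 0}, {"xyz": [-0.045, 0.039, -0.002], "twist": 0}, {"xyz": [-0.045, 0.039, -0.002], "twist": 0}, {"xyz": [-0.045, 0.039, -0.002], "twist": 0}, {"xyz": [-0.045, 0.039, -0.002], "twist": 0}, {"xyz": [-0.045, 0.039, -0.002], "twist": 0}, {"xyz": [0, 0, 0], "twist": 10}, {"xyz": [0, 0, 0], "twist": 10}, {"xyz": [0, 0, 0], "twist": 10}, {"xyz": [0, 0, 0], "twist": 10}, {"xyz": [0, 0, 0], "twist": 10}, {"xyz": [0, 0, 0], "twist": 10}]' --gripper 0.06

```text
t: 4.6
eef_pos: [531.5, -133.1, 259.5]
tcp_rot: [-3.127, -0.298, -0.0]
force: [0.9, 0.3, -0.2]
gripper_width: 60.0
```

>>> play_rows --series '[{"xyz": [0, 0, 0], "twist": 5.5}, {"xyz": [0, 0, 0], "twist": 5.5}, {"xyz": [0, 0, 0], "twist": 0}]'

```text
t: 4.97
eef_pos: [531.5, -133.0, 259.3]
tcp_rot: [3.141, 0.007, -0.0]
force: [0.2, -0.3, 0.1]
gripper_width: 60.3
```

```bash
python3 - <<'E'
from h import *
import pickle
st=get_state();print(st["eef_pos"],R.from_rotvec(st["tcp_rot"]).as_matrix().round(3).tolist(),st["gripper_width"])
w=get_image("wrist");save(w,"w1.png");s=get_image("scene");d=get_image("side")
pickle.dump(dict(w=w,s=s,d=d),open("ims1.pkl","wb"))
H=dict(jig_base=0,die_mouth=44,pawl_hinge=60,pawl_grip=72,bar_grip=80,bracket_center=50.5,spray_center=55)
for l,z in H.items():
    for im in (w,):
        r=landmark_of(im,l)
        print(l,[(np.round(q["centre"],1).tolist(),round(q["p"],2),atz(im,q["centre"],z).round(1).tolist()) for q in r[:2]])
E
```

```text
[ 531.45169988 -133.00680529  259.31670746] [[1.0, 0.005, -0.0], [0.005, -1.0, -0.0], [-0.0, 0.0, -1.0]] 60.25899084421912
jig_base [([317.0, 227.0], 0.96, [528.5, -216.3, 0.0])]
die_mouth [([315.9, 301.3], 0.76, [527.5, -306.4, 44.0])]
pawl_hinge [([315.2, 219.2], 0.57, [526.6, -182.9, 60.0])]
pawl_grip [([317.0, 266.7], 0.75, [529.0, -238.9, 72.0])]
bar_grip [([315.4, 148.5], 0.8, [527.0, -97.7, 80.0])]
bracket_center [([319.4, 303.4], 0.97, [532.2, -305.2, 50.5])]
spray_center [([402.9, 264.6], 0.65, [636.9, -244.9, 55.0])]
```

View pics/w1.png

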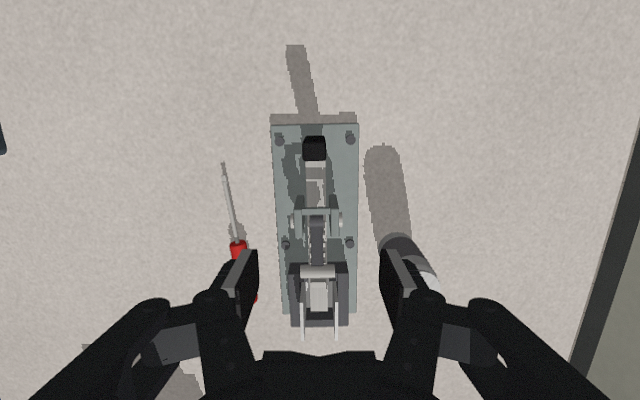

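```bash
python3 - <<'E'
from h import *
import pickle
w=pickle.load(open("ims1.pkl","rb"))["w"]
save(w,"w1z.png",(255,100,375,350),2.4)
save(w,"w1a.png",(260,105,370,215),5)
save(w,"w1b.png",(260,205,370,345),4.2)
E
```

```text
(no output)
```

View pics/w1a.png

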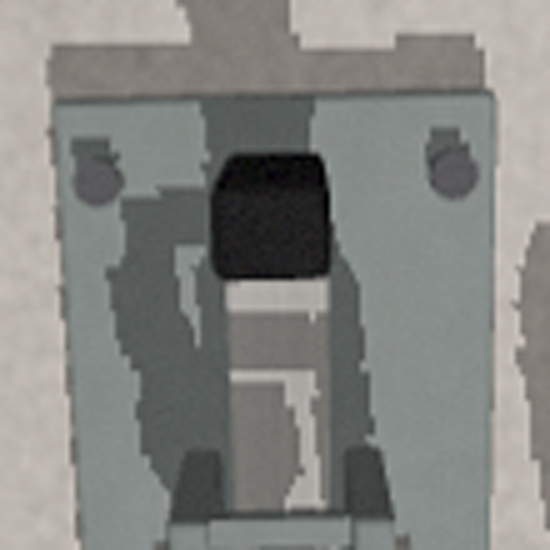

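View pics/w1b.png

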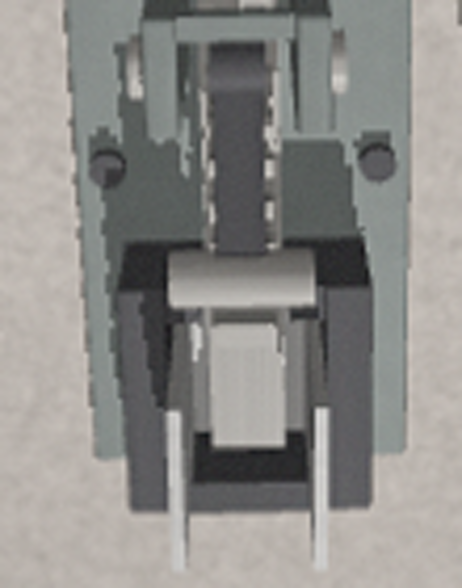

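```bash
cat > fit.py <<'E'
from h import *
import pickle
from scipy.optimize import least_squares
I=pickle.load(open("ims1.pkl","rb"));w=I["w"]
a=lambda x,y:(260+x/5,105+y/5)
b=lambda x,y:(260+x/4.2,205+y/4.2)
for n,p in dict(TL=a(55,97),TR=a(494,93),BL=b(97,456),BR=b(405,452)).items(): print(n,atz(w,p,12).round(1))
for n,p in dict(f1=b(166,411),f1b=b(173,570),f2=b(328,408),f2b=b(326,570)).items(): print(n,atz(w,p,86.5).round(1))
print("post",[atz(w,p,95).round(1) for p in (a(220,157),a(322,157),a(214,277),a(328,277))])
print("rod",[atz(w,p,74).round(1) for p in (b(169,280),b(315,280))])
P=[(-55,140,12),(55,140,12),(-55,-135,12),(55,-135,12)];px=np.array([a(55,97),a(494,93),b(97,456),b(405,452)])
def f(v):
    Rz=R.from_euler('z',v[2]).as_matrix(); return (proj(w,np.array(P)@Rz.T+[v[0],v[1],0])-px).ravel()
r=least_squares(f,[530,-215,0.]);print(r.x,r.fun.round(1))
v=r.x;Rz=R.from_euler('z',v[2]).as_matrix()
J=lambda p:np.array(p)@Rz.T+[v[0],v[1],0]
print("rod0",J([0,-26,72]),"hinge",J([0,32,60]),"post",J([0,110,80]),"die",J([0,-90,44]))
print("spray",J([0,0,0]))
for n in "sd":
    print(n,proj(I[n],J([[0,-26,72],[0,32,60],[0,110,80],[0,-90,44]])).round(0).tolist())
E
python3 fit.py
```

```text
TL [471.6 -76.8  12. ]
TR [579.5 -75.3  12. ]
BL [ 478.4 -350.2   12. ]
BR [ 587.6 -348.    12. ]
f1 [ 508.3 -279.3   86.5]
f1b [ 509.6 -334.5   86.5]
f2 [ 554.3 -278.1   86.5]
f2b [ 555.  -334.2   86.5]
post [array([515.9, -84.2,  95. ]), array([535.9, -84.1,  95. ]), array([ 514.5, -107.8,   95. ]), array([ 537.3, -107.7,   95. ])]
rod [array([ 509. , -244.6,   74. ]), array([ 550.5, -244.4,   74. ])]
[ 5.29285116e+02 -2.15459335e+02  2.57723948e-02] [-0.7  0.1  1.  -1.  -0.4  0.9  0.   0.6]
rod0 [ 529.95512447 -241.45070037   72.        ] hinge [ 528.46049105 -183.46996158   60.        ] post [ 526.45046679 -105.49586458   80.        ] die [ 531.60437515 -305.42944663   44.        ]
spray [ 529.28511639 -215.45933471    0.        ]
s [[229.0, 211.0], [251.0, 208.0], [279.0, 194.0], [206.0, 226.0]]
d [[352.0, 146.0], [349.0, 165.0], [345.0, 179.0], [354.0, 141.0]]
```

>>> play_rows --series '[{"xyz": [0, 0, 0], "twist": -1.2}, {"xyz": [-0.0025, 0.054, 0.01], "twist": 0}, {"xyz": [-0.002, 0.055, 0.03], "twist": 0}, {"xyz": [0, 0, 0.045], "twist": 0}, {"xyz": [0, 0, 0.045], "twist": 0}, {"xyz": [0, 0, 0.03], "twist": 0}, {"xyz": [0, 0, 0.02], "twist": 0}, {"xyz": [0, 0, 0.016], "twist": 0}, {"xyz": [0, 0, 0.01], "twist": 0}, {"xyz": [0, 0, 0], "twist": 0}]'

```text
t: 6.72
eef_pos: [529.5, -242.0, 53.1]
tcp_rot: [-3.141, -0.039, 0.001]
force: [-0.7, 0.8, 0.6]
gripper_width: 59.9
```

```bash
python3 - <<'E'
from h import *
w=get_image("wrist");save(w,"w2.png");d=get_image("side");save(d,"d2.png",(280,90,420,230),4)
E
```

```text
(no output)
```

View pics/w2.png

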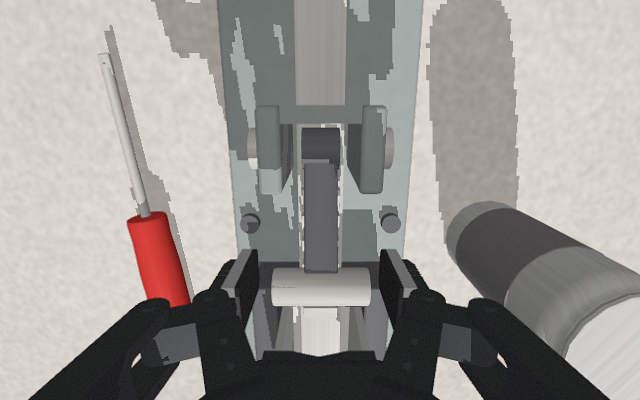

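View pics/d2.png

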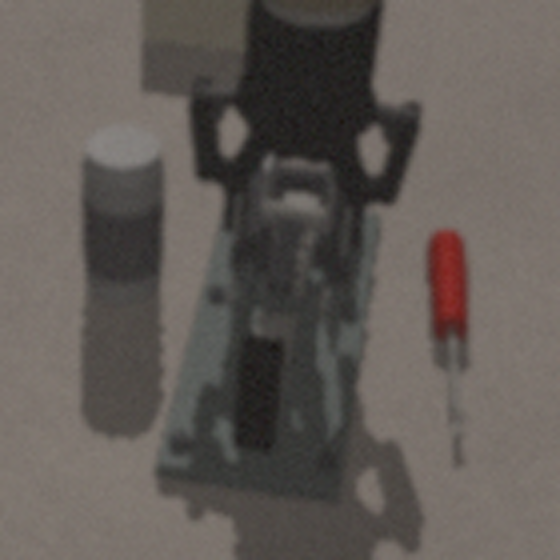

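```bash
python3 - <<'E'
from h import *
w=get_image("wrist")
print(proj(w,[[529.5,-242,53],[529.5,-242,72],[529.5,-242,76],[529.5,-242,80],[529.5-20,-242,76],[529.5+20,-242,76],[529.5,-239,80]]).round(0).tolist())
print(landmark_of(w,"pawl_grip")[:1],[ (m["p"],m["centre"]) for m in masks_of(w,"pawl_grip")[:1]])
E
```

```text
[[319.0, 259.0], [320.0, 278.0], [320.0, 283.0], [320.0, 288.0], [275.0, 282.0], [364.0, 284.0], [320.0, 282.0]]
[{'centre': [318.6, 283.9], 'p': 0.58}] [(0.81, [318.4, 244.0])]
```

>>> play_rows --series '[{"xyz": [0.0005, 0, -0.004], "twist": 0}, {"xyz": [0, 0, 0], "twist": 0}, {"xyz": [0, 0, 0], "twist": 0}, {"xyz": [0, 0, 0], "twist": 0}, {"xyz": [0, 0, 0], "twist": 0}, {"xyz": [0, 0, 0], "twist": 0}]' --gripper 0.03 --force 30

```text
t: 7.72
eef_pos: [530.4, -242.3, 57.9]
tcp_rot: [3.141, 0.039, 0.001]
force: [-0.5, -0.6, 6.7]
gripper_width: 39.5
```

```bash
python3 - <<'E'
from h import *
w=get_image("wrist");save(w,"w3.png");print(get_state()["eef_pos"],get_state()["force"])
E
```

```text
[ 530.46975429 -242.33003345   57.92991759] [-0.64559974 -0.08438625  5.95874177]
```

View pics/w3.png

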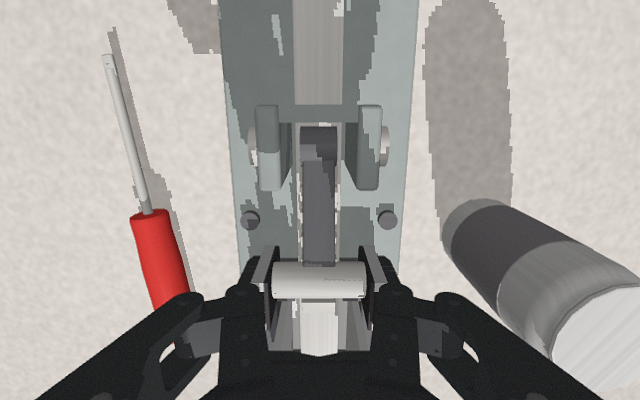

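```bash
python3 - <<'E'
from h import *
w=get_image("wrist")
for e in (.2,.25,.3,.35,.4): print(e,proj(w,[[530,-183.5-59*np.cos(e),60+59*np.sin(e)],[528.5,-183.5,60]]).round(1).tolist(), -183.5-59*np.cos(e),60+59*np.sin(e))
e0=.27
prev=None
E
```

```text
0.2 [[319.6, 272.4], [319.5, 145.4]] -241.32392809263325 71.72149051690862
0.25 [[319.7, 274.3], [319.5, 145.4]] -240.66583288092804 74.59683359601685
0.3 [[319.7, 276.0], [319.5, 145.4]] -239.86485285841076 77.43569219301904
0.35 [[319.8, 277.4], [319.5, 145.4]] -238.92299005799535 80.23097063987163
0.4 [[319.9, 278.5], [319.5, 145.4]] -237.84259864617022 82.97568219621039
```

```bash
python3 - <<'E'
import numpy as np
e=np.linspace(.33,1.85,13)
y=-59*np.cos(e);z=59*np.sin(e)
print([( -round(a,1),-round(b,1)) for a,b in zip(np.diff(y),np.diff(z))])
E
```

```text
[(np.float64(-2.9), np.float64(-6.9)), (np.float64(-3.7), np.float64(-6.5)), (np.float64(-4.5), np.float64(-6.0)), (np.float64(-5.2), np.float64(-5.3)), (np.float64(-5.9), np.float64(-4.6)), (np.float64(-6.4), np.float64(-3.9)), (np.float64(-6.8), np.float64(-3.0)), (np.float64(-7.2), np.float64(-2.1)), (np.float64(-7.4), np.float64(-1.2)), (np.float64(-7.5), np.float64(-0.3)), (np.float64(-7.4), np.float64(0.7)), (np.float64(-7.3), np.float64(1.6))]
```

Lift the first half first and check forces.

>>> play_rows --series '[{"xyz": [0, -0.0029, -0.0069], "twist": 0}, {"xyz": [0, -0.0037, -0.0065], "twist": 0}, {"xyz": [0, -0.0045, -0.006], "twist": 0}, {"xyz": [0, -0.0052, -0.0053], "twist": 0}, {"xyz": [0, -0.0059, -0.0046], "twist": 0}, {"xyz": [0, 0, 0], "twist": 0}]'

```text
t: 8.57
eef_pos: [529.8, -219.7, 87.3]
tcp_rot: [3.141, 0.04, 0.001]
force: [2.0, -2.8, -0.1]
gripper_width: 39.4
```

```bash
python3 - <<'E'
from h import *
w=get_image("wrist");save(w,"w4.png");print(get_state()["eef_pos"],get_state()["force"],get_state()["gripper_width"])
E
```

```text
[ 529.83392866 -219.8954971    87.12599648] [ 2.38355368 -3.04873336  0.62667231] 39.313756506144244
```

View pics/w4.png

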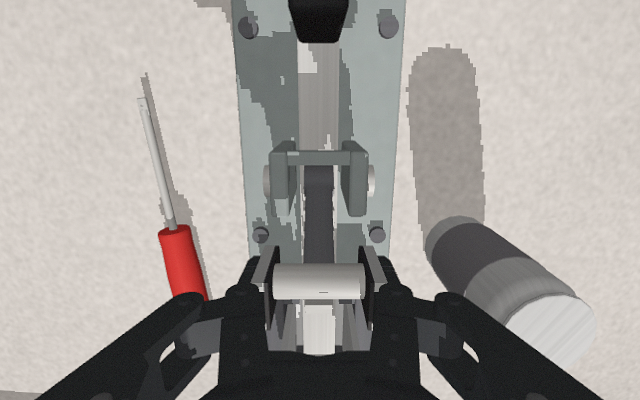

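>>> play_rows --series '[{"xyz": [0, -0.0064, -0.0039], "twist": 0}, {"xyz": [0, -0.0068, -0.003], "twist": 0}, {"xyz": [0, -0.0072, -0.0021], "twist": 0}, {"xyz": [0, -0.0074, -0.0012], "twist": 0}, {"xyz": [0, -0.0075, -0.0003], "twist": 0}, {"xyz": [0, -0.0074, 0.0007], "twist": 0}, {"xyz": [0, -0.0073, 0.0016], "twist": 0}, {"xyz": [0, 0, 0], "twist": 0}]'

```text
t: 9.62
eef_pos: [528.5, -169.9, 95.6]
tcp_rot: [3.141, 0.039, 0.001]
force: [0.1, -1.3, 7.8]
gripper_width: 39.4
```

```bash
python3 - <<'E'
from h import *
w=get_image("wrist");save(w,"w5.png");print(get_state()["eef_pos"],get_state()["force"],get_state()["gripper_width"])
E
```

```text
[ 528.49338466 -170.0793677    95.62412901] [ 0.01579305 -1.5540534   7.96372143] 39.50552584223812
```

View pics/w5.png

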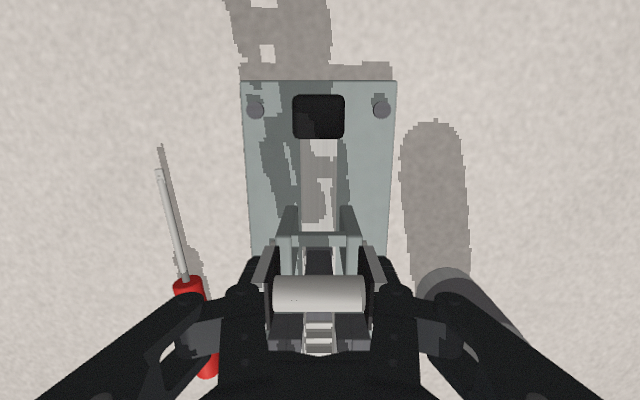

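>>> play_rows --series '[{"xyz": [0, -0.004, 0.0015], "twist": 0}, {"xyz": [0, 0, 0], "twist": 0}]'

```text
t: 9.93
eef_pos: [528.4, -166.1, 94.3]
tcp_rot: [-3.141, -0.038, -0.002]
force: [-0.0, -1.4, 9.8]
gripper_width: 39.6
```

>>> play_rows --series '[{"xyz": [0, 0, 0], "twist": 0}, {"xyz": [0, 0, 0], "twist": 0}, {"xyz": [0, 0, 0], "twist": 0}, {"xyz": [0, 0, 0], "twist": 0}, {"xyz": [0, 0, -0.02], "twist": 0}, {"xyz": [0, 0, -0.04], "twist": 0}, {"xyz": [0, 0, -0.04], "twist": 0}, {"xyz": [0, 0, -0.02], "twist": 0}, {"xyz": [0, 0, 0], "twist": 0}]' --gripper 0.06

```text
t: 11.05
eef_pos: [528.9, -166.2, 214.7]
tcp_rot: [3.141, 0.039, 0.004]
force: [0.6, 0.4, -0.4]
gripper_width: 59.8
```

```bash
python3 - <<'E'
from h import *
import pickle
w=get_image("wrist");save(w,"w6.png");print(get_state()["eef_pos"],get_state()["force"],get_state()["gripper_width"])
d=get_image("side");save(d,"d6.png",(280,90,420,230),4)
print([(q["centre"],q["p"],atz(w,q["centre"],80)) for q in landmark_of(w,"bar_grip")])
pickle.dump(w,open("w6.pkl","wb"))
E
```

```text
[ 528.30573263 -165.77217962  213.47423602] [-0.82394284 -0.16579504 -1.26647783] 60.02776800723827
[([317.9, 118.3], 0.68, array([525.98840535, -99.34136364,  80.        ]))]
```

View pics/w6.png

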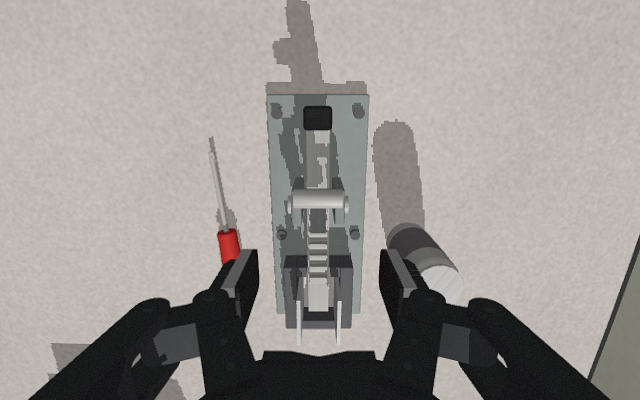

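View pics/d6.png

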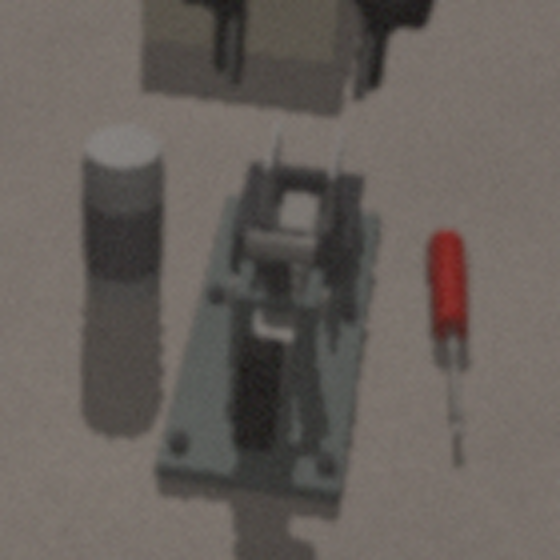

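>>> play_rows --series '[{"xyz": [-0.0003, -0.034, 0.0], "twist": 0}, {"xyz": [-0.0003, -0.034, 0.02], "twist": 0}, {"xyz": [0, 0, 0.045], "twist": 0}, {"xyz": [0, 0, 0.045], "twist": 0}, {"xyz": [0, 0, 0.025], "twist": 0}, {"xyz": [0, 0, 0.015], "twist": 0}, {"xyz": [0, 0, 0.004], "twist": 0}, {"xyz": [0, 0, 0], "twist": 0}]'

```text
t: 12.2
eef_pos: [526.2, -98.2, 59.7]
tcp_rot: [3.141, 0.039, 0.001]
force: [-0.4, -0.0, 0.1]
gripper_width: 60.2
```

```bash
python3 - <<'E'
from h import *
w=get_image("wrist");save(w,"w7.png");print(get_state()["eef_pos"],get_state()["force"],get_state()["gripper_width"])
E
```

```text
[526.37864135 -98.14375994  60.04637809] [0.15614645 0.15198667 0.24013746] 60.221407923491086
```

View pics/w7.png

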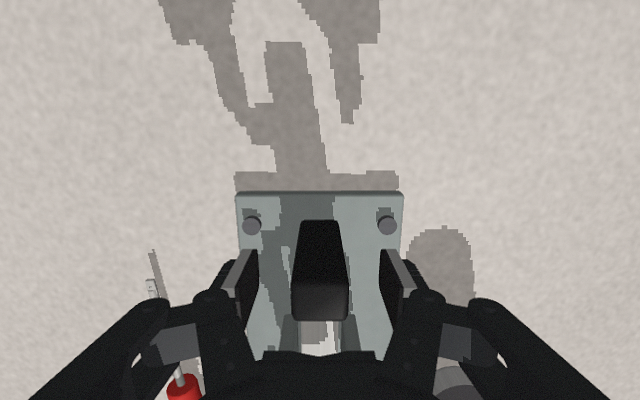

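>>> play_rows --series '[{"xyz": [0, 0, 0], "twist": 0}, {"xyz": [0, 0, 0], "twist": 0}, {"xyz": [0, 0, 0], "twist": 0}, {"xyz": [0, 0, 0], "twist": 0}, {"xyz": [0, 0, 0], "twist": 0}, {"xyz": [0, -0.004, 0], "twist": 0}, {"xyz": [0, -0.009, 0], "twist": 0}, {"xyz": [0, -0.014, 0], "twist": 0}, {"xyz": [0, -0.014, 0], "twist": 0}, {"xyz": [0, -0.014, 0], "twist": 0}, {"xyz": [0, -0.014, 0], "twist": 0}, {"xyz": [0, -0.009, 0], "twist": 0}, {"xyz": [0, -0.005, 0], "twist": 0}, {"xyz": [0, 0, 0], "twist": 0}, {"xyz": [0, 0, 0], "twist": 0}]' --gripper 0.015 --force 50

```text
t: 14.12
eef_pos: [524.3, -14.1, 60.0]
tcp_rot: [-3.14, -0.04, -0.002]
force: [-1.1, 1.0, 10.8]
gripper_width: 23.2
```

```bash
python3 - <<'E'
from h import *
w=get_image("side");save(w,"d8.png",(280,90,420,230),4);print(get_state()["eef_pos"],get_state()["force"],get_state()["gripper_width"])
E
```

```text
[524.27576685 -14.08996746  60.02453478] [-1.34427026  0.96262006 11.11132777] 23.497074017164994
```

View pics/d8.png

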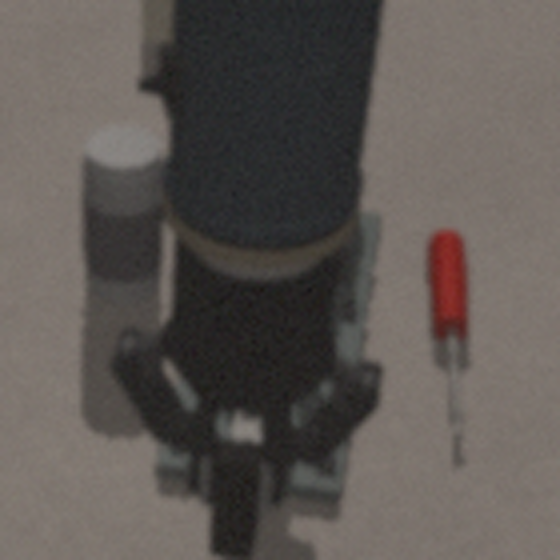

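>>> play_rows --series '[{"xyz": [0, 0, 0], "twist": 0}, {"xyz": [0, 0, 0], "twist": 0}, {"xyz": [0, 0, 0], "twist": 0}, {"xyz": [0, 0, 0], "twist": 0}, {"xyz": [0, 0, -0.02], "twist": 0}, {"xyz": [0, 0, -0.045], "twist": 0}, {"xyz": [0, 0, -0.045], "twist": 0}, {"xyz": [0, 0, -0.045], "twist": 0}, {"xyz": [0.0, 0.045, -0.01], "twist": 0}, {"xyz": [0.0, 0.06, -0.01], "twist": 0}, {"xyz": [0, 0.045, 0], "twist": 0}, {"xyz": [0, 0, 0], "twist": 0}]' --gripper 0.065

```text
t: 15.68
eef_pos: [526.7, -169.3, 234.8]
tcp_rot: [3.139, 0.029, 0.001]
force: [-0.2, 1.9, -0.6]
gripper_width: 65.2
```

```bash
python3 - <<'E'
from h import *
import pickle
w=get_image("wrist");save(w,"w9.png");print(get_state()["eef_pos"],get_state()["force"],get_state()["gripper_width"])
pickle.dump(w,open("w9.pkl","wb"))
for l,z in dict(die_mouth=44,bar_grip=80,bracket_center=50.5,pawl_grip=115).items():
    print(l,[(q["centre"],round(q["p"],2),atz(w,q["centre"],z).round(1)) for q in landmark_of(w,l)[:1]])
save(w,"w9b.png",(260,205,370,345),4.2)
E
```

```text
[ 527.04078937 -166.61601528  234.34030976] [ 0.44602266  0.4956965  -0.39215233] 65.51738615885355
die_mouth [([320.4, 286.2], 0.97, array([ 530.4, -304.4,   44. ]))]
bar_grip [([322.0, 11.5], 0.59, array([525.8, -14.4,  80. ]))]
bracket_center [([320.8, 289.5], 0.6, array([ 530.8, -304.9,   50.5]))]
pawl_grip [([320.8, 185.6], 0.77, array([ 527.5, -159.2,  115. ]))]
```

View pics/w9.png

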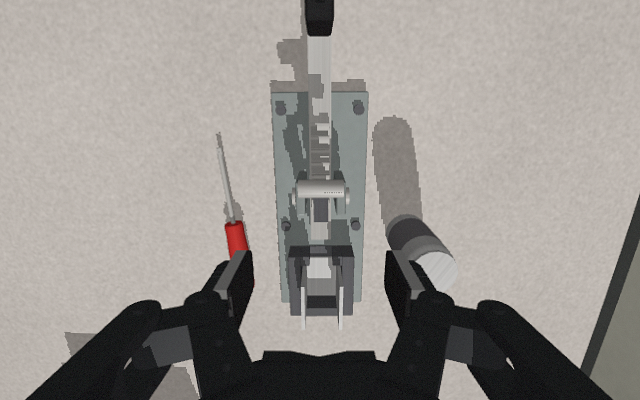

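View pics/w9b.png

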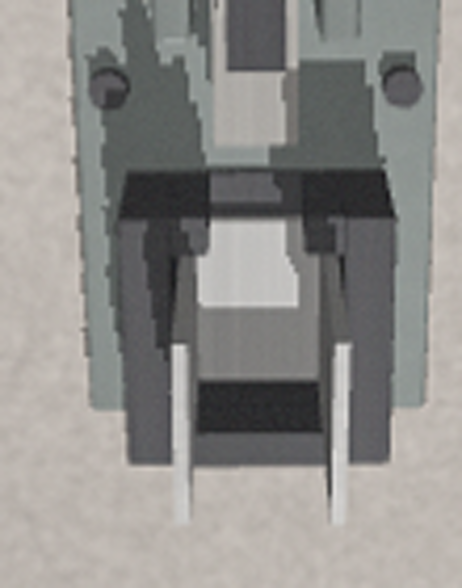

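```bash
python3 - <<'E'
from h import *
import pickle
w=get_image("wrist");save(w,"w10b.png",(260,205,370,345),4.2);st=get_state();print(st["eef_pos"],st["tcp_rot"])
w=pickle.load(open("w9.pkl","rb"))
b=lambda x,y:(260+x/4.2,205+y/4.2)
print([atz(w,b(*p),86.5).round(1) for p in ((172,345),(351,342),(175,523),(346,523))])
E
```

```text
[ 527.8128267  -163.46578145  234.1652595 ] [-3.14076300e+00 -4.22144329e-02  5.98243274e-04]
[array([ 508.7, -279.3,   86.5]), array([ 554.6, -277.5,   86.5]), array([ 509.5, -334.5,   86.5]), array([ 555.7, -333.7,   86.5])]
```

>>> play_rows --series '[{"xyz": [0.0005, 0.045, 0.0], "twist": 0}, {"xyz": [0, 0.055, 0], "twist": 0}, {"xyz": [0, 0.043, 0.01], "twist": 0}, {"xyz": [0, 0, 0.045], "twist": 0}, {"xyz": [0, 0, 0.045], "twist": 0}, {"xyz": [0, 0, 0.035], "twist": 0}, {"xyz": [0, 0, 0.02], "twist": 0}, {"xyz": [0, 0, 0.015], "twist": 0}, {"xyz": [0, 0, 0.009], "twist": 0}, {"xyz": [0, 0, 0.004], "twist": 0}, {"xyz": [0, 0, 0], "twist": 0}]'

```text
t: 17.35
eef_pos: [531.9, -308.0, 51.7]
tcp_rot: [3.141, 0.039, 0.001]
force: [0.1, -1.7, 0.9]
gripper_width: 64.9
```

```bash
python3 - <<'E'
from h import *
w=get_image("wrist");save(w,"w11.png");print(get_state()["eef_pos"],get_state()["force"],get_state()["gripper_width"])
E
```

```text
[ 531.90057112 -308.07675279   51.90447484] [-0.57216075 -0.28858874 -0.07758482] 64.76794509371844
```

View pics/w11.png

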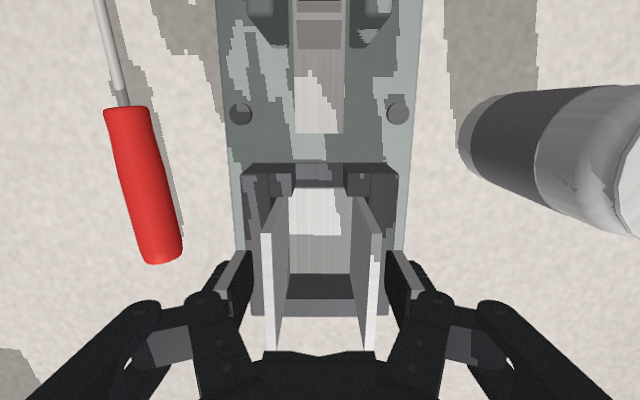

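>>> play_rows --series '[{"xyz": [0.0005, -0.0015, 0.001], "twist": 0}, {"xyz": [0, 0, 0], "twist": 0}, {"xyz": [0, 0, 0], "twist": 0}, {"xyz": [0, 0, 0], "twist": 0}, {"xyz": [0, 0, 0], "twist": 0}]' --gripper 0.035 --force 30

```text
t: 18.02
eef_pos: [532.6, -306.4, 50.9]
tcp_rot: [3.141, 0.039, 0.002]
force: [-0.0, 1.5, 6.4]
gripper_width: 45.5
```

```bash
python3 - <<'E'
from h import *
w=get_image("wrist");save(w,"w12.png");print(get_state()["eef_pos"],get_state()["force"],get_state()["moment"],get_state()["gripper_width"])
E
```

```text
[ 532.58160292 -306.42078644   50.95930796] [0.12159277 0.87771488 5.77970338] [ 0.16135229  0.0428568  -0.0711556 ] 45.59421890875379
```

View pics/w12.png

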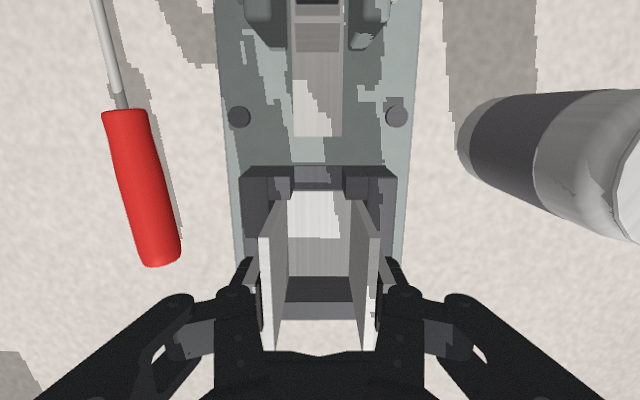

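>>> play_rows --series '[{"xyz": [0, 0, -0.003], "twist": 0}, {"xyz": [0, 0, -0.006], "twist": 0}, {"xyz": [0, 0, -0.01], "twist": 0}, {"xyz": [0, 0, -0.015], "twist": 0}, {"xyz": [0, 0, -0.02], "twist": 0}, {"xyz": [0, 0, -0.03], "twist": 0}, {"xyz": [0, 0, -0.035], "twist": 0}, {"xyz": [0, 0, -0.03], "twist": 0}, {"xyz": [0, 0, -0.015], "twist": 0}, {"xyz": [0, 0, 0], "twist": 0}]'

```text
t: 19.32
eef_pos: [532.4, -306.5, 215.3]
tcp_rot: [3.141, 0.039, 0.003]
force: [0.0, -0.2, -2.0]
gripper_width: 45.9
```

```bash
python3 - <<'E'
from h import *
import pickle
w=get_image("wrist");save(w,"w13.png");print(get_state()["eef_pos"],get_state()["force"],get_state()["gripper_width"])
s=get_image("scene");d=get_image("side");pickle.dump((s,d),open("sd13.pkl","wb"))
save(s,"s13.png",(150,130,460,290),2.5);save(d,"d13.png",(170,50,430,340),2)
save(s,"s13t.png",(330,140,450,260),5);save(d,"d13t.png",(180,230,390,340),3.8)
E
```

```text
[ 532.02353087 -306.08992268  214.17832844] [-0.11071696  0.59837888 -1.76276314] 45.63262211032098
```

View pics/w13.png

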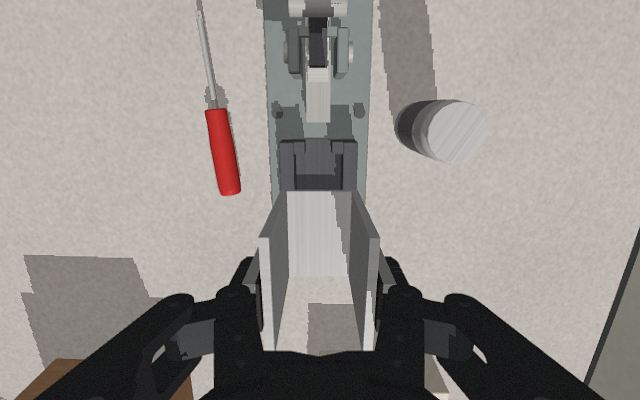

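View pics/s13.png

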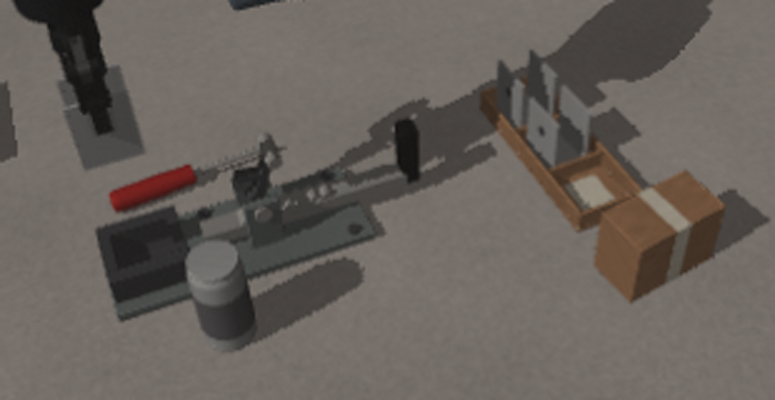

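View pics/s13t.png

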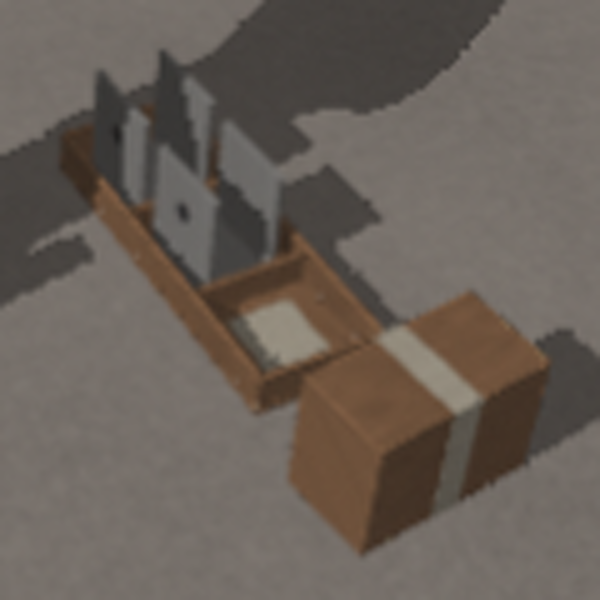

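View pics/d13t.png

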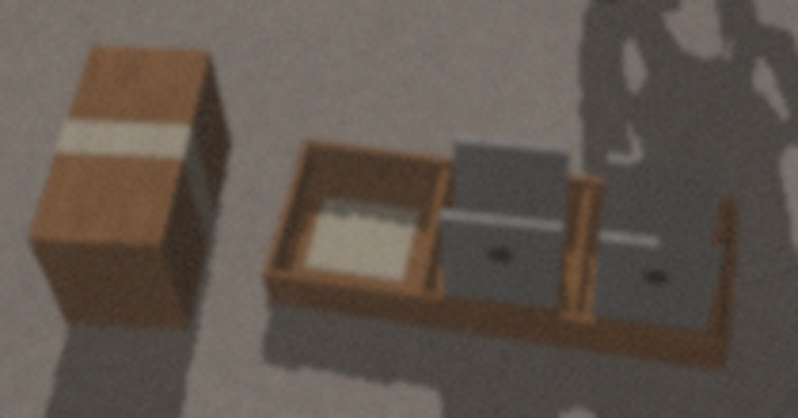

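>>> play_rows --series '[{"xyz": [0.001, -0.03, -0.005], "twist": 0}, {"xyz": [0.002, -0.05, -0.005], "twist": 0}, {"xyz": [0.002, -0.05, 0], "twist": 0}, {"xyz": [0.002, -0.05, 0], "twist": 0}, {"xyz": [0.002, -0.05, 0], "twist": 0}, {"xyz": [0.002, -0.05, 0], "twist": 0}, {"xyz": [0.002, -0.05, 0], "twist": 0}, {"xyz": [0.002, -0.05, 0], "twist": 0}, {"xyz": [0.003, -0.05, 0], "twist": 0}, {"xyz": [0.002, -0.034, 0], "twist": 0}, {"xyz": [0, 0, 0], "twist": -9.8}, {"xyz": [0, 0, 0], "twist": -9.8}, {"xyz": [0, 0, 0], "twist": -9.8}, {"xyz": [0, 0, 0], "twist": -9.8}, {"xyz": [0, 0, 0], "twist": -9.8}, {"xyz": [0, 0, 0], "twist": -9.8}, {"xyz": [0, 0, 0], "twist": -9.8}, {"xyz": [0, 0, 0], "twist": -9.8}, {"xyz": [0, 0, 0], "twist": -9.8}, {"xyz": [0, 0, 0], "twist": 0}]'

```text
t: 21.98
eef_pos: [540.2, 157.7, 223.4]
tcp_rot: [-2.23, -2.212, 0.002]
force: [0.7, 0.1, -1.4]
gripper_width: 45.5
```

```bash
python3 - <<'E'
from h import *
import pickle
get_image("side");w=get_image("wrist");save(w,"w14.png");print(get_state()["eef_pos"],get_state()["tcp_rot"],get_state()["force"],get_state()["gripper_width"])
pickle.dump(w,open("w14.pkl","wb"))
for l,z in dict(empty_floor=4,tray_base=0).items():
    print(l,[(q["centre"],round(q["p"],2),atz(w,q["centre"],z).round(1)) for q in landmark_of(w,l)[:2]])
E
```

```text
[540.31967892 157.76715848 223.69634845] [-2.23308249e+00 -2.20887598e+00  1.79971166e-03] [ 0.42562375 -0.12553506 -1.32065291] 45.33092227294901
empty_floor [([320.4, 179.9], 0.63, array([546.4, 160.2,   4. ])), ([316.8, 262.2], 0.35, array([656.1, 154.4,   4. ]))]
tray_base []
```

View pics/w14.png

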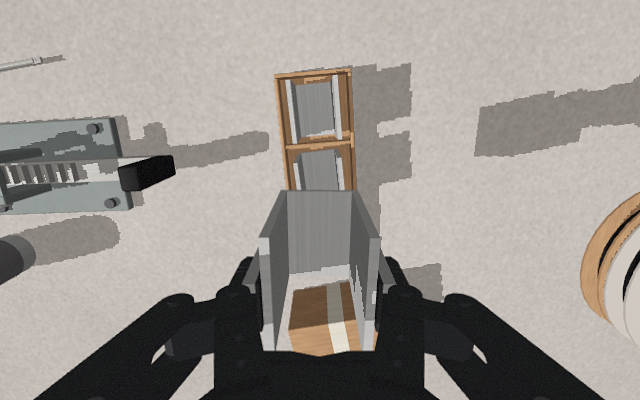

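>>> play_rows --series '[{"xyz": [0, 0.04, 0], "twist": 0}, {"xyz": [0, 0.05, 0], "twist": 0}, {"xyz": [0, 0.04, 0], "twist": 0}, {"xyz": [0, 0, 0], "twist": 0}]'

```text
t: 22.68
eef_pos: [672.6, 156.6, 223.0]
tcp_rot: [2.231, 2.21, -0.001]
force: [-0.1, 0.1, -1.1]
gripper_width: 45.5
```

```bash
python3 - <<'E'
from h import *
import pickle
get_image("side");w=get_image("wrist");save(w,"w15.png");print(get_state()["eef_pos"],get_state()["tcp_rot"],get_state()["force"],get_state()["gripper_width"])
pickle.dump(w,open("w15.pkl","wb"))
for l,z in dict(empty_floor=4,tray_base=0,mate_a_center=40,carton_center=40).items():
    print(l,[(q["centre"],round(q["p"],2),atz(w,q["centre"],z).round(1)) for q in landmark_of(w,l)[:2]])
save(w,"w15z.png",(260,10,390,210),3)
E
```

```text
[670.19606592 157.10150276 223.56078859] [-2.22986588 -2.21216964  0.00224322] [-0.47382178  0.75386145 -2.13254614] 45.84540991883325
empty_floor [([325.9, 124.3], 0.73, array([612.4, 166. ,   4. ]))]
tray_base []
mate_a_center [([319.5, 46.3], 0.83, array([537.4, 159.2,  40. ]))]
carton_center []
```

View pics/w15.png

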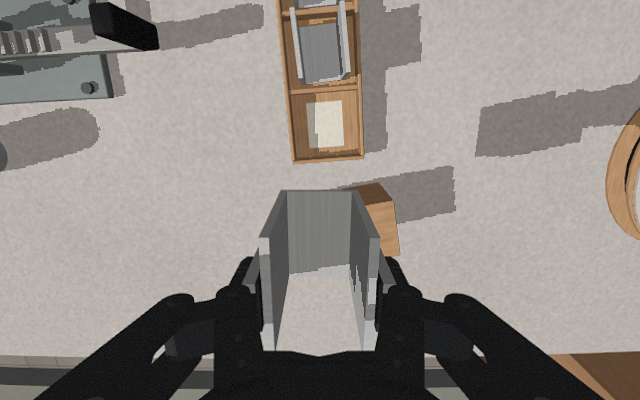

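View pics/w15z.png

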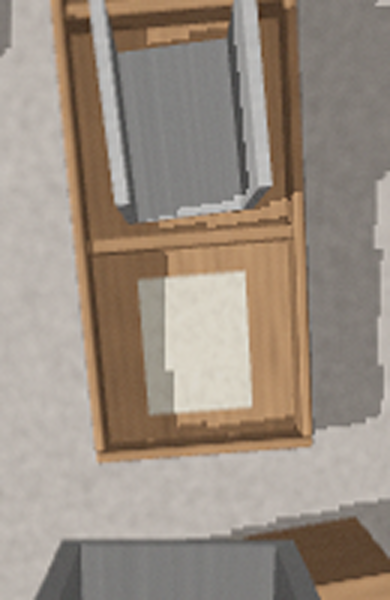

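```bash
python3 - <<'E'
from h import *
import pickle
w=pickle.load(open("w15.pkl","rb"))
b=lambda x,y:(260+x/3,10+y/3)
S=[atz(w,b(*p),4.3) for p in ((137,279),(246,270),(252,409),(149,415))]
print("slip",[s.round(1) for s in S],np.mean(S,0))
C=[atz(w,b(*p),28) for p in ((98,461),(312,443))];print("end",C,np.degrees(np.arctan2(*(C[1]-C[0])[:2])))
L=[atz(w,b(*p),28) for p in ((54,0),(98,461))];print("left edge",L,np.degrees(np.arctan2((L[1]-L[0])[1],(L[1]-L[0])[0])))
D=[atz(w,b(*p),28) for p in ((92,246),(292,232))];print("divider center line",D)
M=[atz(w,b(*p),76) for p in ((122,207),(260,195))];print("mate",M)
E
```

```text
slip [array([589. , 143.4,   4.3]), array([586.1, 184. ,   4.3]), array([637.5, 186.9,   4.3]), array([639.5, 147. ,   4.3])] [613.00759293 165.31839634   4.3       ]
end [array([653.23790578, 128.63500002,  28.        ]), array([647.29473321, 207.16349068,  28.        ])] -4.327993507057747
left edge [array([502.2554335, 119.1222762,  28.       ]), array([653.23790578, 128.63500002,  28.        ])] 3.6051829016175034
divider center line [array([578.33884919, 128.97693132,  28.        ]), array([574.36118533, 197.97975925,  28.        ])]
mate [array([570.06226215, 142.22030577,  76.        ]), array([567.11229985, 182.65569848,  76.        ])]
```

>>> play_rows --series '[{"xyz": [0, 0, 0], "twist": -4.4}, {"xyz": [0.006, -0.028, 0], "twist": 0}, {"xyz": [0.006, -0.029, 0], "twist": 0}, {"xyz": [0, 0, 0.02], "twist": 0}, {"xyz": [0, 0, 0.04], "twist": 0}, {"xyz": [0, 0, 0.04], "twist": 0}, {"xyz": [0, 0, 0.025], "twist": 0}, {"xyz": [0, 0, 0.015], "twist": 0}, {"xyz": [0, 0, 0], "twist": 0}, {"xyz": [0, 0, 0], "twist": 0}]'

```text
t: 24.22
eef_pos: [613.6, 165.3, 85.6]
tcp_rot: [2.142, 2.297, 0.002]
force: [0.2, 0.2, -1.3]
gripper_width: 45.8
```

```bash
python3 - <<'E'
from h import *
d=get_image("side");s=get_image("scene");w=get_image("wrist");save(w,"w16.png");print(get_state()["eef_pos"],get_state()["tcp_rot"],get_state()["force"],get_state()["gripper_width"])
save(s,"s16.png",(330,140,450,260),5);save(d,"d16.png",(180,200,390,340),3.8)
E
```

```text
[613.49561794 165.27281062  85.5031813 ] [2.14162924 2.29733079 0.00248254] [ 0.73892194  0.32088602 -1.82762375] 45.46913116484423
```

View pics/w16.png

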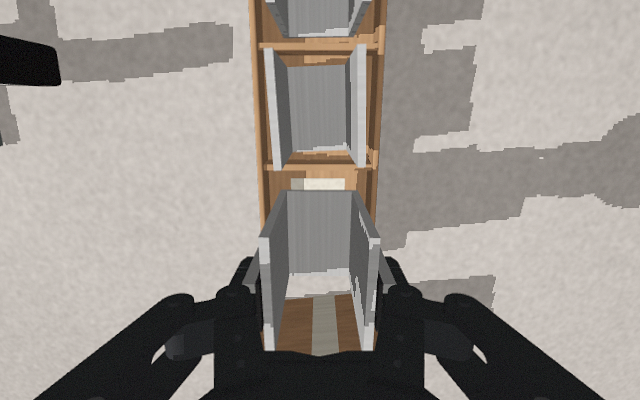

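View pics/s16.png

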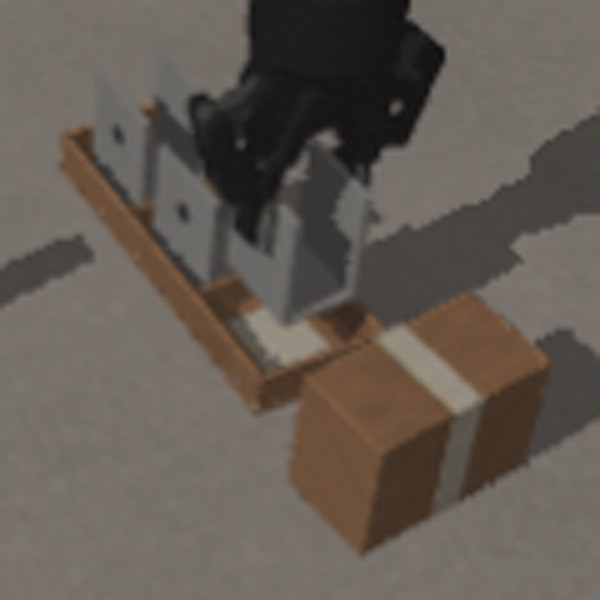

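View pics/d16.png

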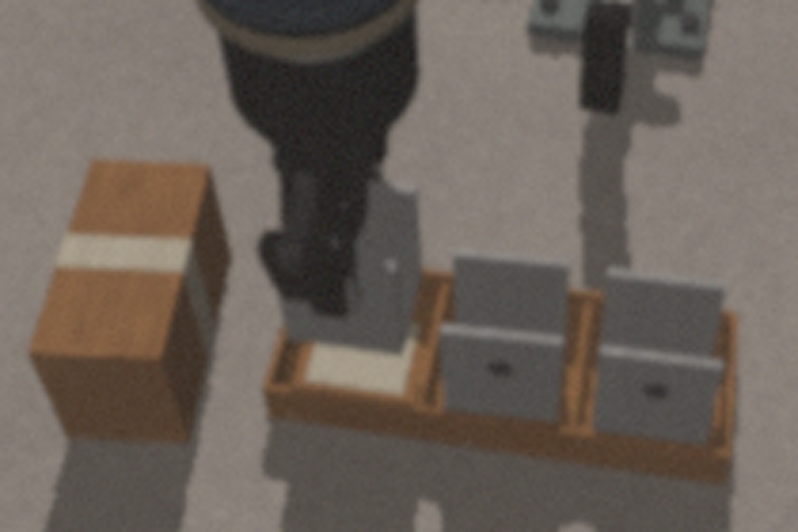

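>>> play_rows --series '[{"xyz": [0, 0, 0.015], "twist": 0}, {"xyz": [0, 0, 0.012], "twist": 0}, {"xyz": [0, 0, 0.007], "twist": 0}, {"xyz": [0, 0, 0.003], "twist": 0}, {"xyz": [0, 0, 0.002], "twist": 0}, {"xyz": [0, 0, 0.001], "twist": 0}, {"xyz": [0, 0, 0.001], "twist": 0}, {"xyz": [0, 0, 0.001], "twist": 0}, {"xyz": [0, 0, 0], "twist": 0}]'

```text
t: 25.5
eef_pos: [612.9, 165.1, 42.4]
tcp_rot: [2.142, 2.298, 0.0]
force: [0.3, -0.2, -1.2]
gripper_width: 45.8
```

>>> play_rows --series '[{"xyz": [0, 0, 0.0006], "twist": 0}, {"xyz": [0, 0, 0.0006], "twist": 0}, {"xyz": [0, 0, 0], "twist": 0}]'

```text
t: 25.88
eef_pos: [612.8, 165.1, 41.1]
tcp_rot: [-2.142, -2.298, 0.0]
force: [-0.5, -0.3, -1.4]
gripper_width: 45.7
```

>>> play_rows --series '[{"xyz": [0, 0, 0.0005], "twist": 0}, {"xyz": [0, 0, 0.0005], "twist": 0}, {"xyz": [0, 0, 0], "twist": 0}]'

```text
t: 26.25
eef_pos: [612.9, 165.1, 40.4]
tcp_rot: [2.142, 2.298, 0.0]
force: [-0.7, 0.2, 3.6]
gripper_width: 45.4
```

>>> play_rows --series '[{"xyz": [0, 0, 0], "twist": 0}, {"xyz": [0, 0, 0], "twist": 0}, {"xyz": [0, 0, 0], "twist": 0}, {"xyz": [0, 0, 0], "twist": 0}, {"xyz": [0, 0, -0.01], "twist": 0}, {"xyz": [0, 0, -0.025], "twist": 0}, {"xyz": [0, 0, -0.045], "twist": 0}, {"xyz": [0, 0, -0.05], "twist": 0}, {"xyz": [0, 0, -0.05], "twist": 0}, {"xyz": [0, 0, -0.03], "twist": 0}, {"xyz": [0, 0, 0], "twist": 0}, {"xyz": [0, 0, 0], "twist": 0}]' --gripper 0.062

```text
t: 27.75
eef_pos: [612.5, 165.0, 250.0]
tcp_rot: [-2.142, -2.298, 0.001]
force: [0.3, 0.5, 0.6]
gripper_width: 62.3
```

```bash
python3 - <<'E'
from h import *
d=get_image("side");s=get_image("scene");w=get_image("wrist");save(w,"w17.png");print(get_state()["eef_pos"],get_state()["force"],get_state()["gripper_width"])
save(s,"s17.png",(150,130,460,290),2.5);save(d,"d17.png",(170,90,430,340),2.4)
E
```

```text
[612.33505755 165.00762174 249.08983831] [-0.00384578  0.69364153  0.33889674] 61.89605822340959
```

View pics/w17.png

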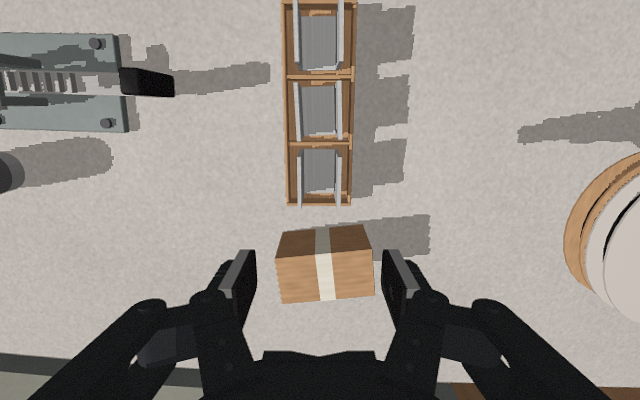

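View pics/s17.png

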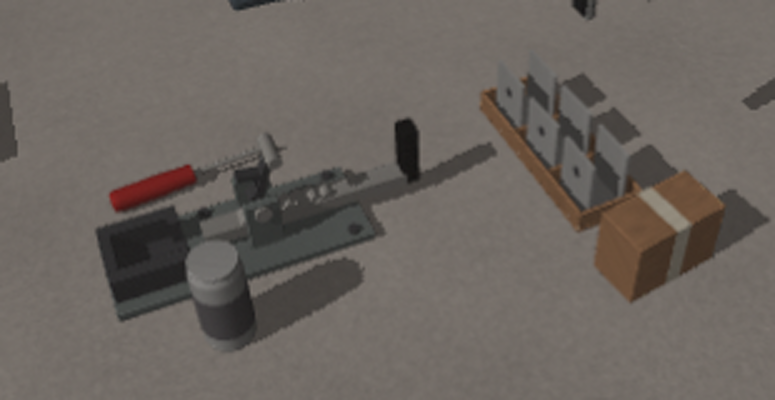

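View pics/d17.png

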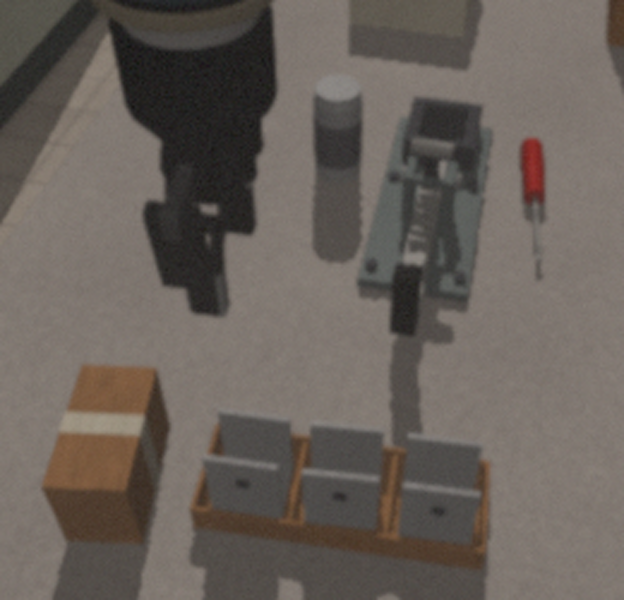

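All three brackets stand in a row, the pawl is over, the bar is out and nothing else has moved. I'm handing in.

```bash
python3 -c "
from rig import *
print(get_state()['force'],hand_in())"
```

```text
the job is handed in; nothing more can be done
[-0.00384578  0.69364153  0.33889674] None
```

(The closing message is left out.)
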